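Potato in the pot, lid on

TASK

Put the potato from the baking sheet into the big two-handled pot on the hob, then close that pot with the lid that fits it, so that the lid sits flush on the rim all round. Lower the lid on rather than dropping it, and leave the smaller lid where it lies.

Things in the scene. Friction and masses are not known exactly. Their poses are not given: they have to be found in the camera images.
- potato_center (a point): The potato: oblong, tan, 75 mm long, 47 mm across, about 120 g, lying on the grey baking sheet (floor 3 mm above the worktop, rim 10 mm high) beside two round brown onions. The point is its centre, 23 mm above the sheet; its x axis runs along the potato's length, level.
- pot_mouth (a point): Big open steel pot with two loop handles, fixed on the larger ring of a cream two-ring hob (a one-handled saucepan stands on the smaller one). The point is the centre of its mouth, level with the rim, 140 mm above the worktop; z is up. Mouth 156 mm wide inside, 164 mm outside; inner floor 82 mm below the rim. The handles reach 110 mm from the centre, 17 mm below the rim.
- lid_knob (a point): The lid that fits: the larger of two steel lids lying knob up on the worktop, 174 mm across, 0.4 kg, round. The point is the centre of its round black knob (28 mm across, 30 mm high), 41 mm above the lid's underside; z is up. Under the flange a cone 10 mm deep (146 mm wide, 124 at its foot) drops into the mouth; seated, the flange rests on the rim and the point is 31 mm above the rim.
- small_lid_knob (a point): The smaller steel lid, 120 mm across, of the same shape and with the same knob, lying knob up on the worktop; it stays where it is. The point is the centre of its knob, 41 mm above the worktop. Either lid may be the one nearer to the robot.
There are look-alikes about, which are no part of the job. What is shaped like the part that bears potato_center but blue or yellow is not meant.

How it is judged:
By the outcome, as a careful person would: the job done as asked, in the order asked, and still so for the second after the job is handed in, with the robot touching nothing.
It also fails if it takes over 62 s, if anything falls off the work surface, if the arm or the gripper's body presses on something with over 40 N, if the wrist force passes 120 N, or if a joint passes its speed limit or range.

ROBOT

A 6-joint arm with a two-finger parallel gripper is mounted at the origin on the work surface. World frame = base frame: x ahead of the robot, y to its left, z up, the work surface at z = 0. Lengths are in m, angles in rad, forces in N, time in s.
With the tool pointing down it reaches from about 0.275 to 0.825 m from the base axis. Payload 4.9 kg.
Tool frame: the origin (TCP) lies between the finger pads; the fingertips stand 19 mm ahead of it and the grasp point (between the pads) is the TCP; x points along the fingers, z is the direction in which the jaws open and shut, and the axes are right-handed (so a half turn about x gives the same grasp; the last joint's range is limited). The gripper opens to 85 mm and grips with 20 to 120 N. Pads are 22 mm wide; open, the fingers measure 114 mm over their backs; the gripper's body (76 mm by 85 mm) begins 54 mm behind the grasp point. The pads swing forward as they close: fully open they stand 13 mm farther back than shut.
Start: joints at [-1.462, 0.326, -0.193, 1.052, 0, 1.437], TCP at [0.132, -0.534, 0.25] pointing down, gripper open.
Joint ranges: [-2.65, 2.65], [-0.97, 1.79], [-1.3, 1.35], [-1.93, 2.1], [-1.47, 1.37], [-3.14, 3.14]. Speed limits (rad/s): [2.57, 2.57, 3.14, 3.14, 3.14, 3.14].

INTERFACE

Orientations are given as a rotation vector (axis times angle).
In Python, from station import bot, effector, monitor, imaging, nets gives the robot as it stands. Calls block until the motion is done:
- bot.move_to(position, orientation): joint-space move of the TCP to a pose.
- bot.move_straight(position, attitude=None, velocity=0.15): straight line of the TCP; attitude=None keeps the orientation; velocity is the mean speed in m/s.
- bot.goto_joints(angles): joint-space move.
- effector.open_jaws() and effector.close_gripper(squeeze=None): open the fingers fully, or close them until they stop; squeeze is the grip in N (None keeps the last).
- bot.hold(seconds).
- bot.solve_ik(position, orientation): joint angles nearest the present ones, or None.
- monitor.observe(): the state.
- imaging.snapshot(name): name is "scene" or "top" or "wrist"; returns a dict with "img" (420x560x3 uint8, blue, green, red), "fov_y" (degrees; the focal length in pixels is half the picture's height over the tangent of half this angle, whatever the lens; pixels are square), "cx", "cy" (the principal point, pixels), "extrinsics" (4x4, takes a point from world to camera coordinates). Camera axes: x right, y down, z forward; pixel columns grow to the right and rows downward; lengths in m; the calibration is good to about 2 mm. A picture is of the moment at which its call begins. There is no depth.
A pose or a line that the arm cannot do raises bot.PlanningError and nothing moves.
- bot.finish_job(): hands the job in, once; it reports no verdict.
Trained networks look in the newest picture that a camera, given by its name, has taken for a name from the list of things; names that differ only in an ending like _2 or _b are one class to them, and where a whole thing is asked for, a point or a joint stands for the part that bears it (a point fixed in the world has none). Each returns a list of dicts, best first, with "conf" (0 to 1); they miss things now and then, are a little off and sometimes report something else, mostly with a low value. They report only what shows in the picture. A call takes as long as a camera call. They do not tell look-alikes from the thing itself.
- nets.spot_in(camera, label): "at" ([x, y, z] in m, in world coordinates, good to about 4 mm: the middle of the surface that is visible of it).
The state is a dict: "time_s": time; "q": joint angles; "dq": joint speeds; "effort": joint torques, N m; "tcp_pos": TCP position; "orientation": TCP orientation; "contact_force": force on the tool from outside, world axes, zero at the start; "torque": the same for the moment, N m; "width": finger opening in m.
Only numpy, scipy, OpenCV 4.12 (cv2) and the standard library are available. Lean on these libraries where they do the work, as an engineer would, in place of code of your own. Each camera call takes 0.05 s, during which the arm holds its last target.

## Working session

There is one attempt and no reset: what is moved stays moved. The work goes in short steps, each a Python script; the robot and the scene stay as the last script left them, time stands still between calls to the robot, and variables do not carry over. Pictures are saved under pics/ and viewed, and the job is handed in when it is done.

```bash
mkdir -p pics; ls
cat > a.py <<'E'
from station import bot, effector, monitor, imaging, nets
import cv2, numpy as np
for c in ["scene","top","wrist"]:
    s=imaging.snapshot(c); cv2.imwrite(f"pics/{c}0.png",s["img"])
    print(c,s["fov_y"],s["cx"],s["cy"],np.round(s["extrinsics"],3).tolist())
    for l in ["potato_center","pot_mouth","lid_knob","small_lid_knob"]:
        print(l,[(np.round(d["at"],3).tolist(),round(d["conf"],2)) for d in nets.spot_in(c,l)])
print(monitor.observe())
E
python3 a.py
```

```text
pics
scene 45.02808214259425 268.5114682310055 204.84858927921437 [[0.154, 0.988, 0.005, 0.036], [0.7, -0.106, -0.706, -0.217], [-0.697, 0.112, -0.708, 1.757], [0.0, 0.0, 0.0, 1.0]]
potato_center [([0.624, -0.35, 0.047], 0.85), ([0.333, -0.52, 0.041], 0.68), ([0.674, -0.08, 0.02], 0.65)]
pot_mouth [([0.525, 0.219, 0.095], 0.59)]
lid_knob [([0.45, -0.077, 0.021], 0.87), ([0.618, -0.351, 0.046], 0.24)]
small_lid_knob [([0.674, -0.081, 0.02], 0.76)]
top 45.71804136839766 285.35298442610997 204.56690755339935 [[0.009, -1.0, -0.016, -0.108], [-0.995, -0.008, -0.099, 0.428], [0.098, 0.016, -0.995, 1.548], [0.0, 0.0, 0.0, 1.0]]
potato_center [([0.164, -0.304, 0.04], 0.64), ([0.603, -0.351, 0.039], 0.55), ([0.316, -0.518, 0.04], 0.53)]
pot_mouth [([0.551, 0.221, 0.063], 0.75)]
lid_knob []
small_lid_knob [([0.656, -0.077, 0.019], 0.69)]
wrist 61.75700777090119 284.75829360815897 210.95979513236824 [[0.239, -0.971, -0.0, -0.55], [-0.923, -0.228, 0.31, -0.039], [-0.301, -0.074, -0.951, 0.38], [0.0, 0.0, 0.0, 1.0]]
potato_center [([0.285, -0.529, 0.034], 0.83), ([0.162, -0.315, 0.038], 0.72)]
pot_mouth []
lid_knob []
small_lid_knob []
{'time_s': 0.75, 'q': array([-1.46216738e+00,  3.26111582e-01, -1.92590999e-01,  1.05201784e+00,
        9.37621507e-06,  1.43661399e+00]), 'dq': array([-0.00034034, -0.00024094, -0.00223636, -0.00029035, -0.00206686,
        0.0006738 ]), 'effort': array([ 4.14910619e-04, -4.43243301e+01,  2.62737662e+01,  7.88544075e-04,
       -7.91964544e-05, -6.95216940e-06]), 'tcp_pos': array([ 0.13226312, -0.53388019,  0.25033245]), 'orientation': array([ 1.02843674,  1.31426003, -1.02851653]), 'contact_force': array([-0.45884145,  0.67334638,  0.8222329 ]), 'torque': array([-0.02025348, -0.00476152, -0.04454342]), 'width': 0.08518566621518309}
```

View pics/scene0.png

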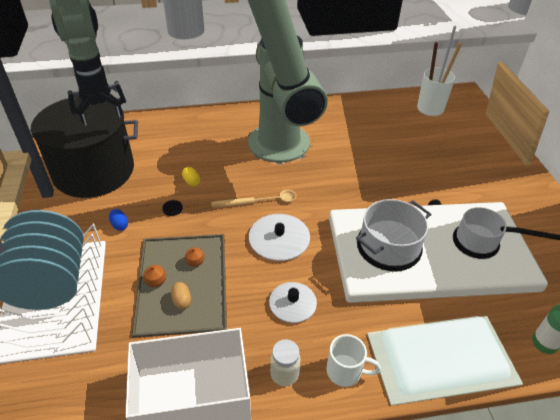

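View pics/top0.png

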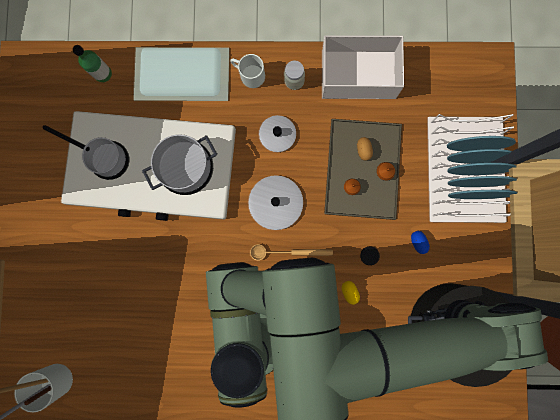

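View pics/wrist0.png

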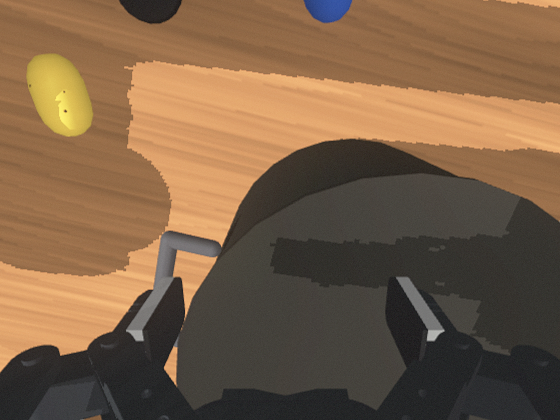

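The scene view shows the potato at about (181,295), onions at (154,275) and (195,256), and the pot at (393,235). The larger lid, nearer the robot, has its knob at (280,229); the smaller lid's is at (293,295). The top view agrees: potato (366,148), lids (276,201) and (278,131), pot (181,163). I'll refine these by projecting the pixels with the calibration.

```bash
cat > h.py <<'E'
from station import bot, effector, monitor, imaging, nets
import cv2, numpy as np
from scipy.spatial.transform import Rotation as R
def ray(s,u,v):
    f=s["img"].shape[0]/2/np.tan(np.radians(s["fov_y"])/2)
    E=np.array(s["extrinsics"]); d=E[:3,:3].T@np.array([(u-s["cx"])/f,(v-s["cy"])/f,1.0]); o=-E[:3,:3].T@E[:3,3]
    return o,d
def onplane(s,u,v,z):
    o,d=ray(s,u,v); return o+d*(z-o[2])/d[2]
def tri(a,b):
    (o1,d1),(o2,d2)=a,b
    t=np.linalg.lstsq(np.c_[d1,-d2],o2-o1,rcond=None)[0]
    p,q=o1+t[0]*d1,o2+t[1]*d2; return (p+q)/2,np.linalg.norm(p-q)
def ori(jaw):  # tool down, jaw opening direction angle (rad) in the xy plane
    x=np.array([0,0,-1.]); z=np.array([np.cos(jaw),np.sin(jaw),0]); y=np.cross(z,x)
    return R.from_matrix(np.c_[x,y,z]).as_rotvec()
def save(s,n,crop=None,k=1):
    i=s["img"]
    if crop: x0,y0,x1,y1=crop; i=i[y0:y1,x0:x1]
    cv2.imwrite(f"pics/{n}.png",cv2.resize(i,None,fx=k,fy=k,interpolation=cv2.INTER_CUBIC))
E
cat > b.py <<'E'
from h import *
import pickle
S={c:imaging.snapshot(c) for c in ["scene","top"]}
pickle.dump(S,open("S.pkl","wb"))
save(S["top"],"t1",(140,110,410,240),2.9)
save(S["scene"],"s1",(240,180,450,330),3.7)
for c,b in [("scene",(165,278,200,315)),("top",(352,132,377,165))]:
    s=S[c]; h=cv2.cvtColor(s["img"],cv2.COLOR_BGR2HSV); x0,y0,x1,y1=b
    m=np.zeros(h.shape[:2],np.uint8); sub=h[y0:y1,x0:x1]
    m[y0:y1,x0:x1]=((sub[...,1]>110)&(sub[...,2]>70)&(sub[...,0]>9)&(sub[...,0]<25)).astype(np.uint8)
    ys,xs=np.nonzero(m); print(c,len(xs),xs.mean(),ys.mean(),onplane(s,xs.mean(),ys.mean(),.026))
    P=np.array([onplane(s,u,v,.026)[:2] for u,v in zip(xs,ys)]); w,V=np.linalg.eigh(np.cov(P.T)); print(2*np.sqrt(w),np.degrees(np.arctan2(V[1,1],V[0,1])))
E
python3 b.py
```

```text
scene 428 180.49766355140187 295.1285046728972 [ 0.60650312 -0.3561229   0.026     ]
[0.02421626 0.04344466] -169.53024746247755
top 296 364.375 148.40202702702703 [ 0.60854758 -0.35292621  0.026     ]
[0.02467438 0.03899402] -170.76039487021956
```

View pics/t1.png

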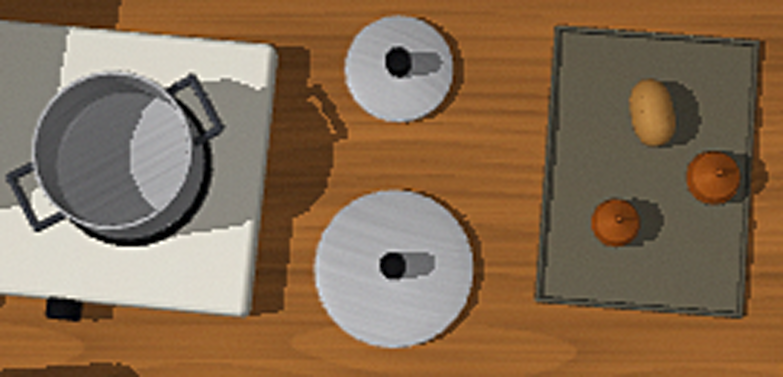

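View pics/s1.png

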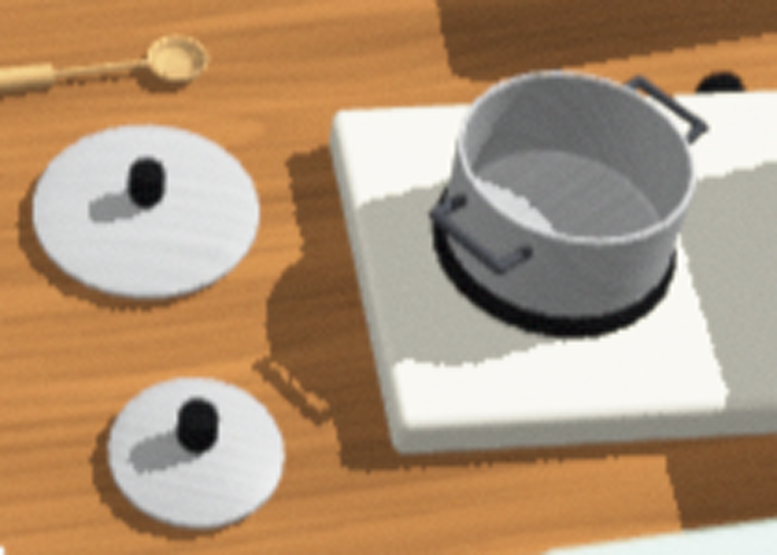

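```bash
cat > c.py <<'E'
from h import *
import pickle
S=pickle.load(open("S.pkl","rb"));a,b=S["scene"],S["top"]
for n,p,q,z in [("pot",(395.9,222.4),(179.7,161.7),.14),("knob",(279.5,229.5),(275.5,201.4),.041),("small",(240+198/3.7,180+425/3.7),(140+398/2.9,110+62/2.9),.041),("potato",(180.5,295.1),(365.5,148.4),.026)]:
    print(n,tri(ray(a,*p),ray(b,*q)),onplane(a,*p,z),onplane(b,*q,z))
for p in [(0.607,-.355,.2),(0.607,-.355,.03),(.54,.215,.3),(.54,.215,.1),(.45,-.078,.05)]:
  for j in [10,100,-80,0,90,-90,45,-45]:
    q=bot.solve_ik(p,ori(np.radians(j))); print(p,j,None if q is None else np.round(q,2))
E
python3 c.py
```

```text
pot (array([0.54242205, 0.20858466, 0.13533606]), np.float64(0.003628071711721608)) [0.5464636  0.20824352 0.14      ] [0.54105867 0.20568545 0.14      ]
knob (array([ 0.43635371, -0.07398606,  0.039298  ]), np.float64(0.0001223401563085508)) [ 0.43785914 -0.0743411   0.041     ] [ 0.43618333 -0.07398745  0.041     ]
small (array([ 0.65844446, -0.07689788,  0.04028098]), np.float64(0.00013687788029939489)) [ 0.65893818 -0.07695192  0.041     ] [ 0.65825405 -0.0769904   0.041     ]
potato (array([ 0.6080757 , -0.35601559,  0.02833762]), np.float64(0.00024187307216124387)) [ 0.60641735 -0.35611423  0.026     ] [ 0.60857518 -0.35647791  0.026     ]
(0.607, -0.355, 0.2) 10 [-0.63  0.65  0.2   1.12  0.    0.76]
(0.607, -0.355, 0.2) 100 [-0.63  0.65  0.2   1.12  0.   -0.81]
(0.607, -0.355, 0.2) -80 [-0.63  0.65  0.2   1.12  0.    2.33]
(0.607, -0.355, 0.2) 0 [-0.63  0.65  0.2   1.12  0.    0.94]
(0.607, -0.355, 0.2) 90 [-0.63  0.65  0.2   1.12  0.   -0.63]
(0.607, -0.355, 0.2) -90 [-0.63  0.65  0.2   1.12  0.    2.51]
(0.607, -0.355, 0.2) 45 [-0.63  0.65  0.2   1.12  0.    0.15]
(0.607, -0
[... 1324 characters left out ...]
  0.74  0.    0.25]
(0.54, 0.215, 0.1) -90 [ 0.25  0.52 -0.31  0.74  0.   -2.89]
(0.54, 0.215, 0.1) 45 [ 0.25  0.52 -0.31  0.74  0.    1.04]
(0.54, 0.215, 0.1) -45 [ 0.25  0.52 -0.31  0.74  0.    2.61]
(0.45, -0.078, 0.05) 10 [-0.33  0.41 -0.68  0.48  0.    1.06]
(0.45, -0.078, 0.05) 100 [-0.33  0.41 -0.68  0.48  0.   -0.51]
(0.45, -0.078, 0.05) -80 [-0.33  0.41 -0.68  0.48  0.    2.63]
(0.45, -0.078, 0.05) 0 [-0.33  0.41 -0.68  0.48  0.    1.24]
(0.45, -0.078, 0.05) 90 [-0.33  0.41 -0.68  0.48  0.   -0.33]
(0.45, -0.078, 0.05) -90 [-0.33  0.41 -0.68  0.48  0.    2.81]
(0.45, -0.078, 0.05) 45 [-0.33  0.41 -0.68  0.48  0.    0.45]
(0.45, -0.078, 0.05) -45 [-0.33  0.41 -0.68  0.48  0.    2.02]
```

```bash
cat > d.py <<'E'
from h import *
import pickle
o=ori(np.radians(100))
bot.move_to([.42,-.36,.26],o)
bot.move_to([.607,-.356,.2],o)
s=imaging.snapshot("wrist"); pickle.dump(s,open("w1.pkl","wb")); save(s,"w1")
print([(np.round(d["at"],3).tolist(),round(d["conf"],2)) for d in nets.spot_in("wrist","potato_center")])
m=monitor.observe(); print(m["time_s"],m["tcp_pos"])
s=imaging.snapshot("top"); pickle.dump(s,open("t2.pkl","wb"))
E
python3 d.py
```

```text
[([0.604, -0.356, 0.045], 0.69)]
3.8583 [ 0.60588163 -0.35694687  0.20132252]
```

View pics/w1.png

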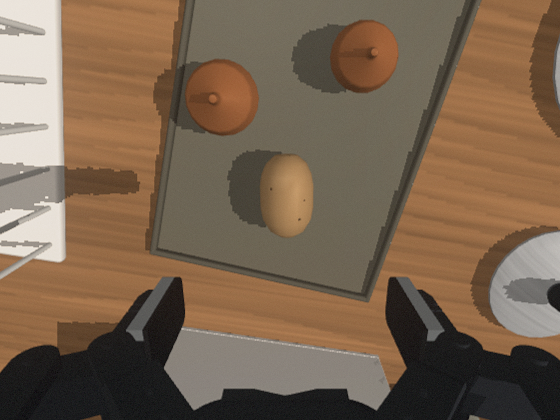

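The potato is at (287,195) in the wrist view, with its length running up the image, so it lies square to the jaws. The onions are clear of both fingers.

```bash
cat > e.py <<'E'
from h import *
import pickle
s=pickle.load(open("w1.pkl","rb")); p=onplane(s,287,195,.028); print(p)
o=ori(np.radians(100))
x,y=p[0]*.6+.607*.4,p[1]*.6-.356*.4
bot.move_straight([x,y,.028],o,velocity=.12)
print(monitor.observe()["contact_force"])
effector.close_gripper(30)
m=monitor.observe();print(m["width"],m["tcp_pos"])
bot.move_straight([x,y,.27],velocity=.2)
m=monitor.observe();print(m["width"],m["contact_force"],m["time_s"])
a=imaging.snapshot("wrist"); save(a,"w2")
E
python3 e.py
```

```text
[ 0.60849988 -0.35429053  0.028     ]
[ 0.03061319  0.58802027 -0.23878576]
0.045494037984405614 [ 0.60816506 -0.35513746  0.02855406]
0.04548871583651414 [-0.73468304 -0.30079588 -1.57687232] 7.2917
```

View pics/w2.png

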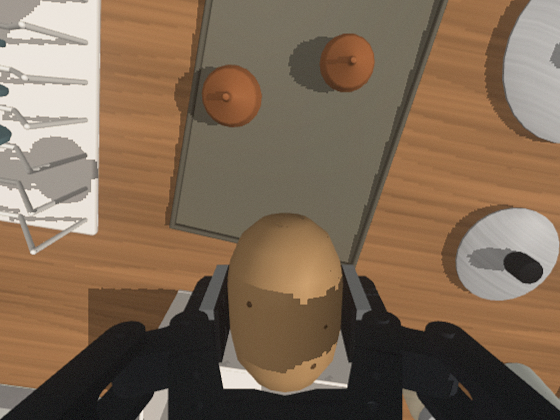

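```bash
cat > f.py <<'E'
from h import *
import pickle
o=ori(np.radians(100))
bot.move_to([.60,.207,.32],o)
s=imaging.snapshot("wrist"); pickle.dump(s,open("w3.pkl","wb")); save(s,"w3")
m=monitor.observe();print(m["width"],m["tcp_pos"],m["time_s"])
E
python3 f.py
```

```text
0.045413983414771215 [0.60044065 0.20589077 0.31975048] 9.425
```

View pics/w3.png

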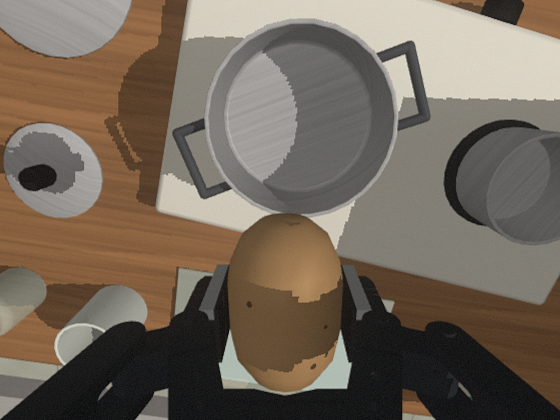

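The wrist view now shows the whole pot rim, a circle centred at about (302,117). I'll fit the known rim circles to the image edges.

```bash
cat >> h.py <<'E'
def proj(s,P):
    f=s["img"].shape[0]/2/np.tan(np.radians(s["fov_y"])/2); E=np.array(s["extrinsics"])
    c=P@E[:3,:3].T+E[:3,3]; return np.c_[f*c[:,0]/c[:,2]+s["cx"],f*c[:,1]/c[:,2]+s["cy"]]
def fitcircle(s,c0,z,rs,span=.012):
    from scipy.ndimage import map_coordinates
    k=3; im=cv2.resize(s["img"],None,fx=k,fy=k,interpolation=cv2.INTER_CUBIC)
    dt=cv2.distanceTransform(255-cv2.Canny(cv2.cvtColor(im,cv2.COLOR_BGR2GRAY),60,150),cv2.DIST_L2,5)/k
    th=np.linspace(0,2*np.pi,240); best=[]
    for dx in np.arange(-span,span+1e-6,.0005):
        for dy in np.arange(-span,span+1e-6,.0005):
            c=0
            for r in rs:
                uv=proj(s,np.c_[c0[0]+dx+r*np.cos(th),c0[1]+dy+r*np.sin(th),np.full(240,z)])
                d=map_coordinates(dt,[uv[:,1]*k+1,uv[:,0]*k+1],order=1,mode="nearest"); c+=np.minimum(d,4).mean()
            best.append((c,c0[0]+dx,c0[1]+dy))
    return min(best)
E
cat > g.py <<'E'
from h import *
import pickle
s=pickle.load(open("w3.pkl","rb")); S=pickle.load(open("S.pkl","rb"))
for n,a in [("w",s),("scene",S["scene"]),("top",S["top"])]:
    print(n,fitcircle(a,(.542,.208),.14,[.078,.082]))
print(onplane(s,301.5,117,.14))
E
python3 g.py
```

```text
w (np.float32(2.8550158), np.float64(0.544), np.float64(0.2095))
scene (np.float32(0.91996145), np.float64(0.5415000000000001), np.float64(0.2085))
top (np.float32(0.5493003), np.float64(0.5425000000000001), np.float64(0.211))
[0.53650854 0.20856217 0.14      ]
```

```bash
cat > g2.py <<'E'
from h import *
import pickle
s=pickle.load(open("w3.pkl","rb"))
print(fitcircle(s,(.539,.208),.14,[.082],.008),fitcircle(s,(.539,.208),.14,[.078],.008))
for z in (.13,.135,.145,.15): print(z,fitcircle(s,(.539,.208),z,[.078,.082],.008))
th=np.linspace(0,2*np.pi,240);i=cv2.resize(s["img"],None,fx=2,fy=2)
for c,col in [((.544,.2095),(0,0,255)),((.539,.209),(0,255,0))]:
    uv=proj(s,np.c_[c[0]+.082*np.cos(th),c[1]+.082*np.sin(th),0*th+.14]); cv2.polylines(i,[np.int32(uv*2)],True,col,1)
cv2.imwrite("pics/ov.png",i[0:460,300:900])
E
python3 g2.py
```

```text
(np.float32(2.1255357), np.float64(0.5465000000000001), np.float64(0.2135)) (np.float32(0.37890202), np.float64(0.544), np.float64(0.2095))
0.13 (np.float32(3.482215), np.float64(0.5425000000000001), np.float64(0.211))
0.135 (np.float32(3.026753), np.float64(0.5435000000000001), np.float64(0.21))
0.145 (np.float32(4.1121182), np.float64(0.5455000000000001), np.float64(0.2085))
0.15 (np.float32(4.864751), np.float64(0.5465000000000001), np.float64(0.2095))
```

View pics/ov.png

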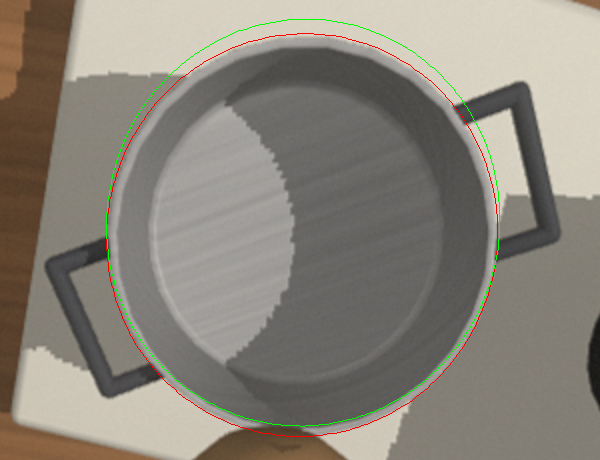

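The red circle, centre (0.544, 0.2095), lies on the rim, and all three cameras agree within about 2 mm. I'll use (0.543, 0.2097) and lower the potato in.

```bash
cat > i.py <<'E'
from h import *
import pickle
o=ori(np.radians(100)); P=(.543,.2097)
bot.move_straight([*P,.25],o,velocity=.2)
bot.move_straight([*P,.091],velocity=.12)
m=monitor.observe();print(m["contact_force"],m["tcp_pos"])
effector.open_jaws(); bot.hold(.2)
bot.move_straight([*P,.27],velocity=.2)
# look at big lid
bot.move_to([.48,-.0743,.2],o)
s=imaging.snapshot("wrist"); pickle.dump(s,open("w4.pkl","wb")); save(s,"w4")
print([(np.round(d["at"],3).tolist(),round(d["conf"],2)) for d in nets.spot_in("wrist","lid_knob")])
b=imaging.snapshot("scene"); save(b,"s4",(300,150,510,300),3.7); pickle.dump(b,open("s4.pkl","wb"))
m=monitor.observe();print(m["width"],m["tcp_pos"],m["time_s"])
E
python3 i.py
```

```text
[-0.43473787  0.12314941 -0.93319248] [0.54364268 0.2098549  0.09176476]
[([0.431, -0.071, 0.018], 0.62)]
0.08527502863304502 [ 0.48069924 -0.07340027  0.20024961] 14.525
```

View pics/w4.png

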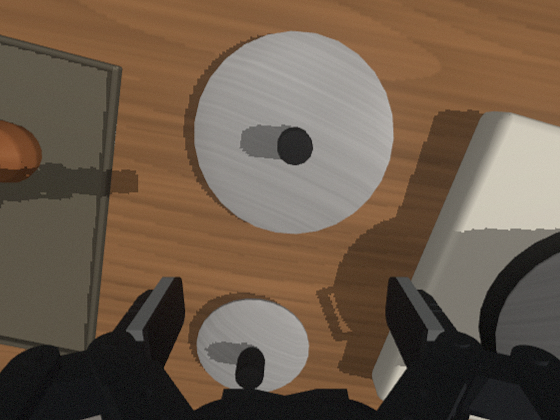

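View pics/s4.png

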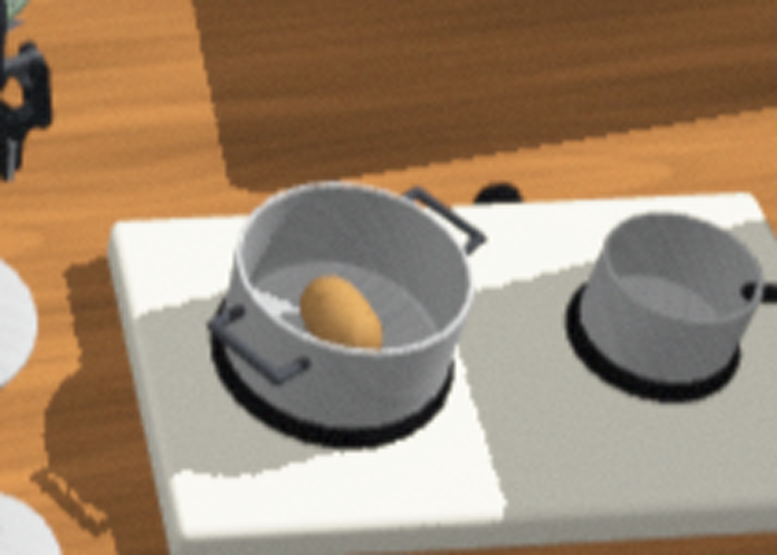

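The scene view shows the potato lying in the pot at (340,313) in the crop. In the wrist view the big lid's knob is at (295,146).

```bash
cat > j.py <<'E'
from h import *
import pickle
s=pickle.load(open("w4.pkl","rb")); S=pickle.load(open("S.pkl","rb"))
print(onplane(s,295,146,.052))
for z in (.01,.012): print([fitcircle(a,(.437,-.074),z,[.087]) for a in (s,S["scene"],S["top"])])
E
python3 j.py
```

```text
[ 0.43721475 -0.0737767   0.052     ]
[(np.float32(0.704511), np.float64(0.438), np.float64(-0.07399999999999998)), (np.float32(0.14687136), np.float64(0.4325), np.float64(-0.07449999999999998)), (np.float32(0.12819591), np.float64(0.4375), np.float64(-0.07249999999999998))]
[(np.float32(0.48321742), np.float64(0.4385), np.float64(-0.07399999999999998)), (np.float32(0.13812679), np.float64(0.4345), np.float64(-0.07499999999999998)), (np.float32(0.13238691), np.float64(0.437), np.float64(-0.07249999999999998))]
```

```bash
cat > k.py <<'E'
from h import *
import pickle
o=ori(np.radians(100)); K=(.437,-.0739)
bot.move_straight([*K,.12],o,velocity=.2)
bot.move_straight([*K,.049],velocity=.08)
m=monitor.observe();print(m["contact_force"],m["tcp_pos"])
effector.close_gripper(60)
m=monitor.observe();print(m["contact_force"],m["tcp_pos"],m["width"])
bot.move_straight([*K,.10],velocity=.08)
m=monitor.observe();print(m["contact_force"],m["torque"],m["tcp_pos"],m["width"],m["time_s"])
s=imaging.snapshot("scene"); pickle.dump(s,open("s5.pkl","wb")); save(s,"s5",(200,130,410,280),3.7)
s=imaging.snapshot("wrist"); pickle.dump(s,open("w5.pkl","wb")); save(s,"w5")
E
python3 k.py
```

```text
[-0.40674078  0.26095163  0.18811165] [ 0.43742511 -0.07403708  0.04939565]
[-1.42305497  0.06556999  5.2650187 ] [ 0.43708336 -0.07383545  0.04943013] 0.026526522076678608
[ 0.23853254  0.74401824 -4.36382883] [-0.00823154 -0.01361748  0.03646813] [ 0.43659094 -0.07378066  0.09963101] 0.026552727319975992 17.525
```

View pics/s5.png

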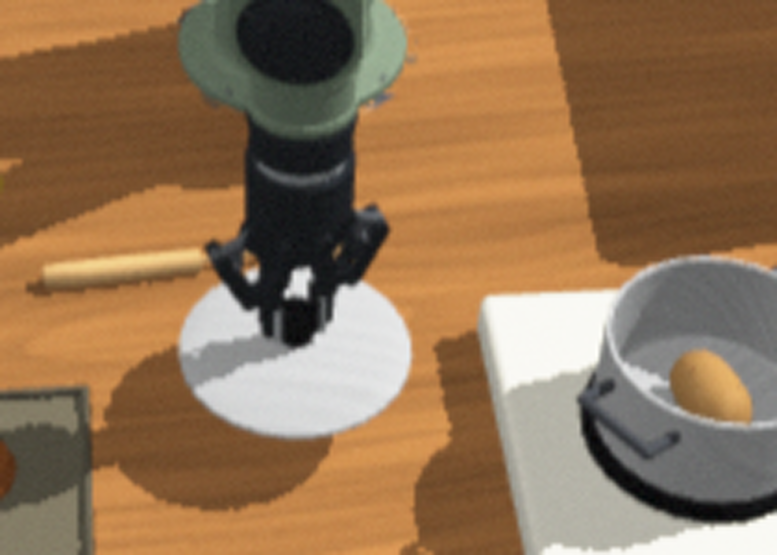

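View pics/w5.png

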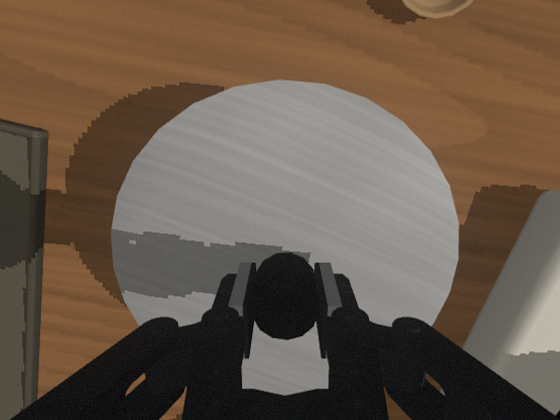

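```bash
cat > l.py <<'E'
from h import *
import pickle
s=pickle.load(open("w5.pkl","rb"))
print([fitcircle(s,(.4366,-.0738),z,[.087],.01) for z in (.060,.062,.064)],onplane(s,285,292,.107))
print(fitcircle(pickle.load(open("s5.pkl","rb")),(.4366,-.0738),.062,[.087],.01))
E
python3 l.py
```

```text
[(np.float32(2.0587544), np.float64(0.4371), np.float64(-0.07379999999999999)), (np.float32(1.8465149), np.float64(0.4376), np.float64(-0.07379999999999999)), (np.float32(2.2948837), np.float64(0.4381), np.float64(-0.07429999999999999))] [ 0.42731931 -0.07562402  0.107     ]
(np.float32(0.4591369), np.float64(0.4336), np.float64(-0.07479999999999999))
```

The lid is held level and centred to about 1 mm. Next I'll carry it over the pot, then lower it in small force-checked steps.

```bash
cat > n.py <<'E'
from h import *
import pickle
o=ori(np.radians(100)); P=(.543,.2097)
bot.move_straight([.437,-.0739,.27],velocity=.2)
bot.move_straight([*P,.27],o,velocity=.2)
bot.move_straight([*P,.205],velocity=.1)
m=monitor.observe();print(m["contact_force"],m["torque"],m["tcp_pos"],m["width"],m["time_s"])
for c in ("scene","wrist","top"):
    s=imaging.snapshot(c); pickle.dump(s,open(c[0]+"6.pkl","wb")); save(s,c[0]+"6",(300,150,510,300) if c=="scene" else None,3.7 if c=="scene" else 1)
E
python3 n.py
```

```text
[-0.15630069 -0.80460192 -3.87449864] [ 0.0084705  -0.07038115  0.05130645] [0.543423   0.20969452 0.2056008 ] 0.025967684038292714 21.0917
```

View pics/s6.png

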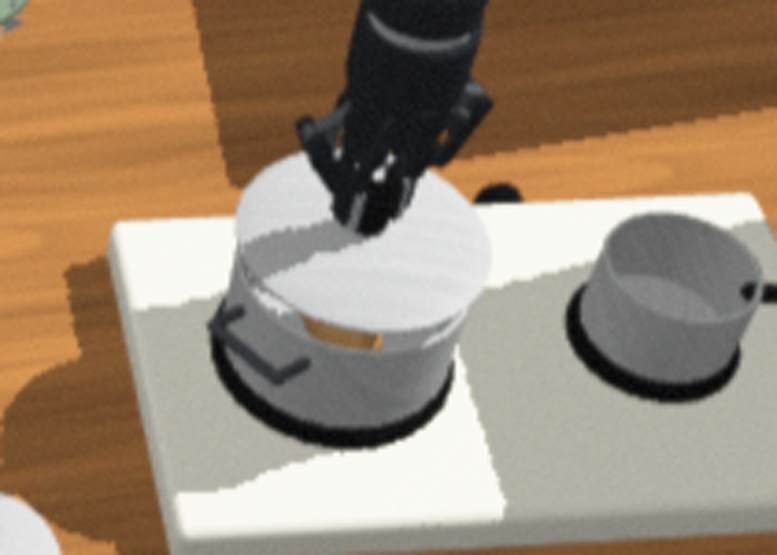

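View pics/w6.png

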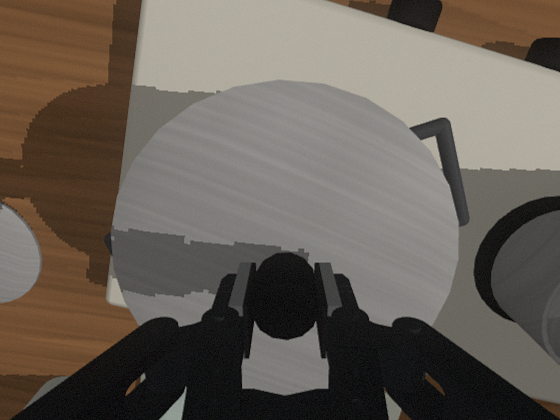

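```bash
cat > o.py <<'E'
from h import *
import pickle
for c in "stw":
    s=pickle.load(open(c+"6.pkl","rb")); print(c,[fitcircle(s,(.543,.2097),z,[.087],.01) for z in (.166,.168)])
P=(.543,.2097)
z=.205
bot.move_straight([*P,.187],velocity=.04)
for z in (.184,.1825,.181,.180,.179,.178,.177):
    bot.move_straight([*P,z],velocity=.02)
    m=monitor.observe(); print(z,m["contact_force"].round(2),m["torque"].round(3),m["tcp_pos"].round(4),m["width"])
    if m["contact_force"][2]>4 or np.hypot(*m["contact_force"][:2])>6: break
print(m["time_s"])
s=imaging.snapshot("scene"); pickle.dump(s,open("s7.pkl","wb")); save(s,"s7",(300,150,510,300),3.7)
E
python3 o.py
```

```text
s [(np.float32(1.1060376), np.float64(0.539), np.float64(0.2097)), (np.float32(1.1039009), np.float64(0.5405000000000001), np.float64(0.2092))]
t [(np.float32(1.205136), np.float64(0.5345000000000001), np.float64(0.1997)), (np.float32(1.2555745), np.float64(0.5345000000000001), np.float64(0.1997))]
w [(np.float32(3.0839846), np.float64(0.5435000000000001), np.float64(0.2087)), (np.float32(3.1191213), np.float64(0.542), np.float64(0.2087))]
0.184 [-0.05  0.3  -4.55] [ 0.041 -0.003  0.015] [0.543  0.2097 0.184 ] 0.02631079299329228
0.1825 [ 0.86  0.43 -3.95] [-0.014  0.018 -0.004] [0.5429 0.2097 0.1824] 0.025946294521668276
0.181 [ 0.14 -0.47 -4.07] [ 0.008 -0.067  0.004] [0.5429 0.2097 0.1809] 0.02615604227756282
0.18 [-0.26  0.09 -4.21] [-0.037  0.004 -0.047] [0.5429 0.2097 0.1799] 0.02628352959706342
0.179 [-1.92 -0.23 -0.32] [-0.1    0.281  0.019] [0.5431 0.2097 0.1795] 0.025956031987830128
0.178 [-3.89 -1.26  7.46] [-0.175  0.792  0.01 ] [0.5431 0.2097 0.1794] 0.026092564604303665
23.3917
```

View pics/s7.png

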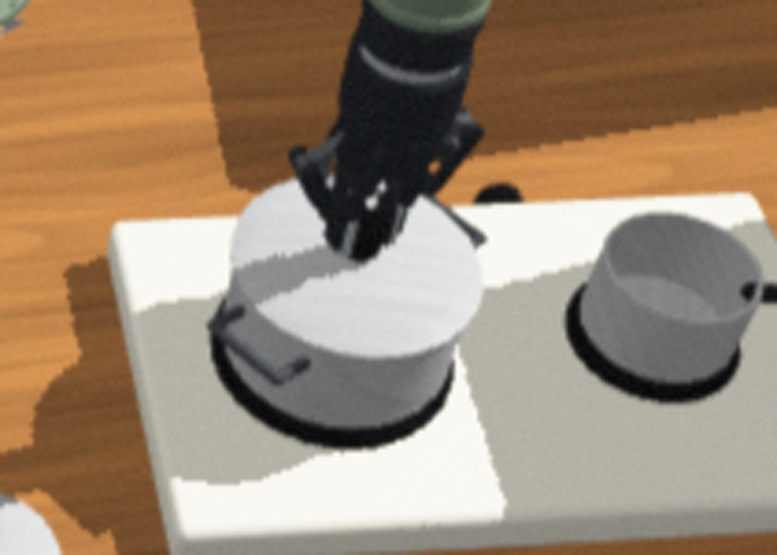

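Contact came at TCP z = 0.1794, exactly the height expected for a seated lid, and it looks flush in the view. I'll take the load off, release and retreat.

```bash
cat > q.py <<'E'
from h import *
import pickle
P=(.543,.2097)
bot.move_straight([*P,.1793],velocity=.02)
effector.open_jaws(); bot.hold(.2)
bot.move_straight([*P,.30],velocity=.12)
bot.move_to([.48,.02,.33],ori(np.radians(100)))
for c in ("scene","top","wrist"):
    s=imaging.snapshot(c); pickle.dump(s,open(c[0]+"8.pkl","wb")); save(s,c[0]+"8",(300,150,510,300) if c=="scene" else None,3.7 if c=="scene" else 1)
    for z in (.140,.142): print(c,z,fitcircle(s,(.543,.2097),z,[.087],.01))
    print([(np.round(d["at"],3).tolist(),round(d["conf"],2)) for l in ("lid_knob","small_lid_knob") for d in nets.spot_in(c,l)])
m=monitor.observe();print(m["contact_force"],m["tcp_pos"],m["width"],m["time_s"])
E
python3 q.py
```

```text
scene 0.14 (np.float32(0.3181396), np.float64(0.539), np.float64(0.2102))
scene 0.142 (np.float32(0.3019638), np.float64(0.5405000000000001), np.float64(0.2092))
[([0.554, 0.2, 0.15], 0.87), ([0.674, -0.081, 0.018], 0.59)]
top 0.14 (np.float32(1.9524165), np.float64(0.5435000000000001), np.float64(0.2117))
top 0.142 (np.float32(1.9560783), np.float64(0.543), np.float64(0.2112))
[([0.542, 0.256, 0.148], 0.96), ([0.659, -0.078, 0.02], 0.86)]
wrist 0.14 (np.float32(1.9269861), np.float64(0.545), np.float64(0.2112))
wrist 0.142 (np.float32(1.8521359), np.float64(0.545), np.float64(0.2102))
[([0.522, 0.206, 0.149], 0.95), ([0.641, -0.069, 0.02], 0.6)]
[ 0.42518206 -0.73273096 -0.27601027] [0.48011057 0.02045811 0.32980957] 0.08567912986875534 26.9333
```

View pics/s8.png

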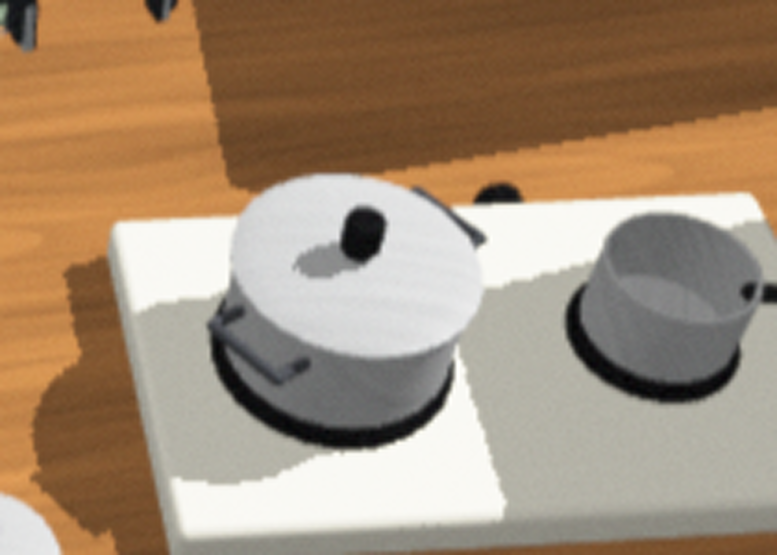

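View pics/t8.png

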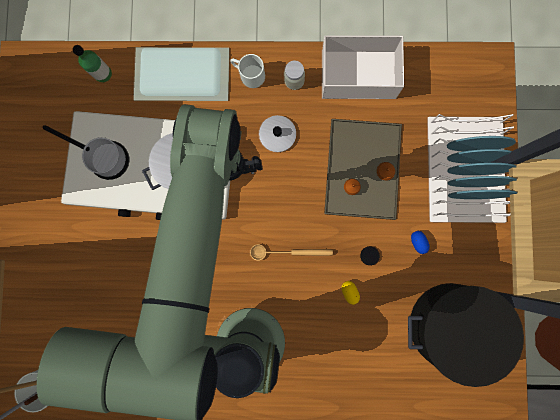

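The lid sits flush and centred, with its knob at (363,233) in the crop. In the top view the small lid is still at (278,132), the onions haven't moved, and the robot is clear of everything.

```bash
python3 -c "
from h import *
bot.finish_job()"
```

```text
the job is handed in; nothing more can be done
```

The potato is in the big two-handled pot, and the larger lid is closed on it. I handed the job in at about 27 s of the 62 s allowed.

- **Potato:** I gripped it across its width and lowered it to about 8 mm above the pot floor before releasing it. The scene camera showed it lying in the pot before the lid went on.
- **Lid:** I lowered it in small force-checked steps. It touched down at the height expected for a seated lid (TCP z = 0.1794 m) with only light force. After release it looked flush in the scene view. Circle fits put its centre within about 2–4 mm of the pot's centre.
- **Small lid:** it is where it was, as far as the pictures show.
- **Robot:** the arm was well clear of everything, with the wrist force near zero.

**Checks that disagreed:**
- The scene camera put the lid 2–4 mm lower in x than the other cameras did. It was off the same way before I picked the lid up, so I put this down to calibration.
- In the last top view the arm hid part of the lid. That view's circle fit was poor, and the network's lid position there was about 46 mm off in y.
- The last wrist fit was also poor, so I relied on the contact height and the scene view for the seating.

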